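Check the egg's temperature and offer its dish to the diner

TASK

Take the pen thermometer from its stand, aim its lens at the boiled egg in the serving dish from a few centimetres away, hold it steady there for about two seconds without touching egg or dish, and put it back upright in its stand. Then take the dish by one of its two upright wooden grips, lift it well clear of the worktop and only then turn it about a quarter turn, so that the other, free grip points straight at the diner's empty bowl; keep the dish level and the loose egg in the middle all the time. Finish still holding the dish up, level and steady, and leave bowl, jar, spoon and mandarin where they are.

Things in the scene. Friction and masses are not known exactly. Their poses are not given: they have to be found in the camera images.
- thermometer: white pen-shaped infrared thermometer, a round bar 22 mm thick and 150 mm long, 60 g, loose, upright in its stand at the start (may lean 3 degrees). Origin at the centre of its lower end, the lens; its z runs up along the pen to the blunt top. The lens looks along -z: it is aimed when the egg's centre lies on its axis (within 12 mm), 35 to 140 mm from the lens.
- lens (a point): centre of the thermometer's lens, on the lower end face (the thermometer's origin)
- stand: grey stand of the thermometer, fixed: foot 72 mm wide with an upright round tube, inside 36 mm wide (44 mm at the mouth), open at the top 62 mm above the worktop. Origin on the worktop on the tube's axis; the inner floor, on which the thermometer stands, is 6 mm above it. The pen stands out 94 mm above the tube (z 62 to 156 mm).
- dish: round steel dish, loose, 0.28 kg, 176 mm wide, rim 26 mm high, its inside sloping down to the middle, 8 mm above the underside. Origin: centre of underside, z up. Two upright wooden grips at the rim, at +95 and -95 mm on its x axis: 12 mm thick (along x, pinch them radially from above), 46 mm wide, 19 to 75 mm above the underside. At the start one grip is towards the robot, within 17 degrees.
- grip_a (a point): point in the middle of the upper part of the grip at the dish's +x, 60 mm above the dish's underside
- grip_b (a point): the same point of the grip at the dish's -x
- egg: brown boiled egg, 56 mm long, 43 mm thick, 58 g, lying loose in the middle of the dish; it rolls if the dish is tilted or jerked. Origin on its side, so use point egg_centre for its place.
- egg_centre (a point): centre of the egg, about 29 mm above the dish's underside at the start; it must never be more than 28 mm from the dish's centre axis
- bowl: the diner's empty bowl, blue outside, white inside, 153 mm across and 66 mm high, loose, to the left or right of the dish, 0.3 to 0.55 m from it. Origin at the centre of its underside.
- tissue_station: fixed napkin box behind the stand and to the left of the dish, about 250 mm deep and 340 mm wide, front part 80 mm high, wooden lid 123 mm above the worktop: turn the dish above it or keep clear of it. Origin under its middle.
- basket_mixed: fixed wicker basket of cutlery behind and to the right of the dish, 300 mm long (away from the robot), 224 mm wide, rim 62 mm high, cutlery rising above it; keep clear of it. Origin under its middle.
- jar: closed jam jar with a dark lid, 57 mm in diameter and 70 mm high, loose, on the other side of the dish from the bowl; leave alone. Origin at the centre of its underside.
- spoon: steel spoon 198 mm long, loose on the worktop right of the dish; leave alone. Origin at the middle of its underside.
- mandarin: mandarin 58 mm in diameter, loose on the worktop right of the dish; leave alone. Origin at the centre of its underside.
Mind the look-alikes: they are no part of the job. Of the things like the thermometer, leave any that is pink or red; of the rest the smaller one is meant.

How it is judged:
By the outcome, as a careful person would: the job done as asked, in the order asked, and still so for the second after the job is handed in, while the arm keeps its last pose, push and grip.
It also fails if it takes over 72 s, if anything falls off the work surface, if the arm or the gripper's body presses on something with over 40 N, if the wrist force passes 120 N, or if a joint passes its speed limit or range.

ROBOT

A 6-joint arm with a two-finger parallel gripper is mounted at the origin on a cart in front of the work surface, level with it; the furniture and walls round the work are solid. World frame = base frame: x ahead of the robot, y to its left, z up, the work surface at z = 0. Lengths are in m, angles in rad, forces in N, time in s.
With the tool pointing down it reaches from about 0.275 to 0.75 m from the base axis. Payload 10.2 kg.
Tool frame: the origin (TCP) lies midway between the tips of the shut fingers; the grasp point (between the pads) lies 19 mm behind it (env.hold_point_z is the distance from the TCP to the grasp point, in m); z points along the fingers, y is the line along which they close (so a half turn about z gives the same grasp; the last joint's range is limited). The gripper opens to 85 mm and grips with 20 to 120 N. Pads are 22 mm wide; open, the fingers measure 114 mm over their backs; the gripper's body (76 mm by 85 mm) begins 54 mm behind the grasp point. The pads swing forward as they close: fully open they stand 13 mm farther back than shut.
Start: joints at [0.878, 0.313, 1.498, -0, 1.331, -0.223], TCP at [0.238, 0.468, 0.231] pointing down, gripper open.
Joint ranges: [-2.94, 2.94], [-0.97, 2.17], [0.19, 2.56], [-1.23, 4.37], [0.02, 3.11], [-2.88, 2.88]. Speed limits (rad/s): [2.39, 2.39, 3.01, 3.14, 3.14, 3.14].

INTERFACE

Orientations are given as a unit quaternion [x, y, z, w].
In Python, from bench import env, kinematics, monitor, eyes, job gives the robot as it stands. The module is installed in compiled form; this text tells all that it offers. Calls block until the motion is done:
- env.reach(position, orientation): joint-space move of the TCP to a pose.
- env.movel(position, velocity=0.15, frame=None, guard=None): straight line of the TCP; frame=None keeps the orientation; velocity is the mean speed in m/s. With guard (N) it stops when the force on the tool has changed by that much, and returns True; else False.
- env.set_joints(angles): joint-space move.
- env.release() and env.close_gripper(effort=None): open the fingers fully, or close them until they stop; effort is the grip in N (None keeps the last).
- env.hold(seconds).
- kinematics.ik(position, orientation): joint angles nearest the present ones, or None.
- monitor.sense(): the state.
- eyes.grab_frame(name): name is "side" or "top" or "wrist"; returns a dict with "frame" (420x560x3 uint8, red, green, blue), "mtx" (3x3 intrinsics, pixels), "k1" (the pictures are not rectified: a ray, as slopes to the right and down, at radius r is drawn at 1 + k1 r^2 times it, then the intrinsics apply), "view" (4x4, takes a point from world to camera coordinates). Camera axes: x right, y down, z forward; pixel columns grow to the right and rows downward; lengths in m; the calibration is good to about 2 mm. A picture is of the moment at which its call begins. There is no depth.
A pose or a line that the arm cannot do raises env.MotionError and nothing moves.
- job.hand_in(): hands the job in; it is judged then, once.
The state is a dict: "clock": time; "joints": joint angles; "qvel": joint speeds; "joint_efforts": joint torques, N m; "position": TCP position; "ee_rot": TCP orientation; "contact_force": force on the tool from outside, world axes, zero at the start; "ft_torque": the same for the moment, N m; "finger_gap": opening from 0.0 (shut) to 1.0 (fully open); "gripper_force": force on a finger pad.
Only numpy, scipy, OpenCV 4.12 (cv2) and the standard library are available. Lean on these libraries where they do the work, as an engineer would, in place of code of your own. Each camera call takes 0.05 s, during which the arm holds its last target. There are 200 camera calls.

## Working session

There is one attempt and no reset: what is moved stays moved. The work goes in short steps, each a Python script; the robot and the scene stay as the last script left them, time stands still between calls to the robot, and variables do not carry over. Pictures are saved under pics/ and viewed, at most 14 in all, crops included, and the job is handed in when it is done.

```bash
mkdir -p pics; cat > h.py <<'E'
import numpy as np, cv2
from bench import env, kinematics, monitor, eyes, job
from scipy.spatial.transform import Rotation as R
def ray(f,uv):
    K=f["mtx"];k1=f["k1"]
    p=np.array([(uv[0]-K[0][2])/K[0][0],(uv[1]-K[1][2])/K[1][1]]);q=p.copy()
    for _ in range(30): q=p/(1+k1*(q@q))
    V=np.array(f["view"]);o=-V[:3,:3].T@V[:3,3];d=V[:3,:3].T@np.r_[q,1]
    return o,d/np.linalg.norm(d)
def plane(f,uv,z):
    o,d=ray(f,uv);return o+d*(z-o[2])/d[2]
def proj(f,P):
    V=np.array(f["view"]);c=V[:3,:3]@np.array(P)+V[:3,3];q=c[:2]/c[2];q=q*(1+f["k1"]*(q@q))
    K=f["mtx"];return np.array([K[0][0]*q[0]+K[0][2],K[1][1]*q[1]+K[1][2]])
def tri(rays):
    A=np.zeros((3,3));b=np.zeros(3)
    for o,d in rays:
        M=np.eye(3)-np.outer(d,d);A+=M;b+=M@o
    return np.linalg.solve(A,b)
def save(f,n,crop=None,s=1):
    im=f["frame"]
    if crop: im=im[crop[1]:crop[3],crop[0]:crop[2]]
    im=cv2.resize(im,None,fx=s,fy=s,interpolation=cv2.INTER_CUBIC)
    cv2.imwrite(f"pics/{n}.png",im[:,:,::-1])
E
python3 - <<'E'
from h import *
import pickle
d={}
for n in("side","top","wrist"):
    f=eyes.grab_frame(n);d[n]=f
    V=np.array(f["view"]);print(n,-V[:3,:3].T@V[:3,3],V[2,:3],np.array(f["mtx"]).round(1).tolist(),f["k1"])
pickle.dump(d,open("f0.pkl","wb"))
save(d["top"],"top0",s=1.4);save(d["side"],"side0",s=1.4)
s=monitor.sense();print(s["clock"],s["ee_rot"],env.hold_point_z)
E
```

```text
side [ 0.23364974 -1.0516632   0.65809083] [ 0.23744633  0.87455114 -0.42282331] [[403.0, 0.0, 276.4], [0.0, 403.0, 209.8], [0.0, 0.0, 1.0]] -0.03312141979116764
top [0.25603292 0.12868372 1.72313163] [ 0.16530868  0.01397685 -0.98614283] [[392.3, 0.0, 275.5], [0.0, 392.3, 211.0], [0.0, 0.0, 1.0]] -0.023443156964192923
wrist [0.16524941 0.50465707 0.37464778] [ 0.28433868 -0.14682139 -0.9474149 ] [[341.0, 0.0, 279.8], [0.0, 341.0, 209.6], [0.0, 0.0, 1.0]] -0.08819377430677235
0.15 [ 2.32756578e-01  9.72534909e-01 -4.25407386e-04 -2.11166778e-04] 0.0187
```

View pics/top0.png

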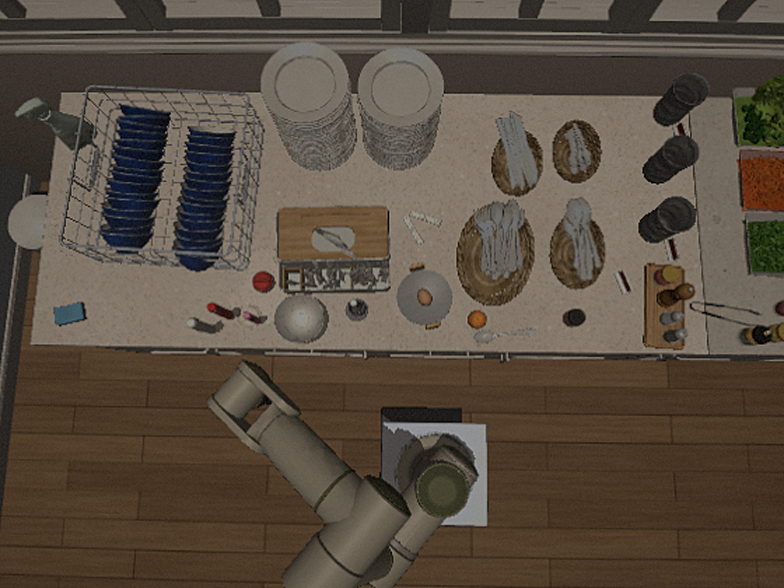

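View pics/side0.png

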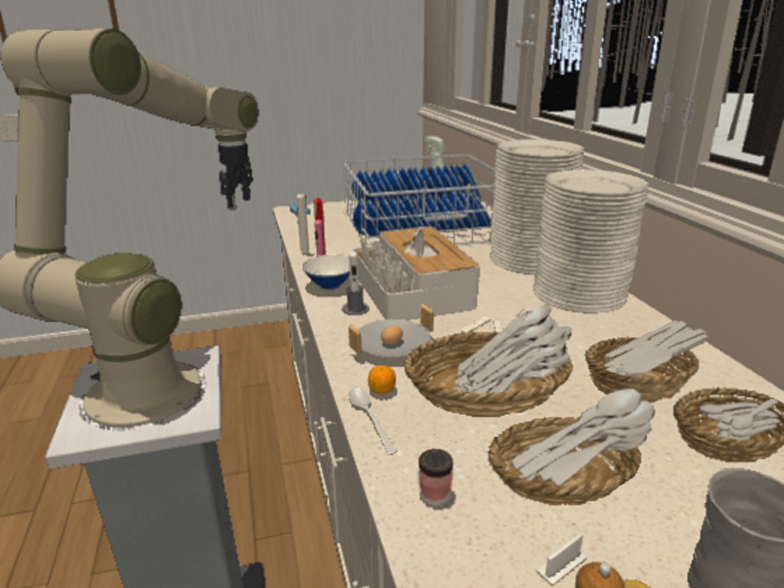

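In the top picture (display pixels, ×1.4): bowl (301,318), stand (357,308), dish (424,297) with egg (425,297), mandarin (477,320), spoon (505,334) and jar (573,317). Pen-like candidates are the upright in the stand (357,308; side 353,275), a tall white stick (205,325; side 303,225), a red one (218,311; side 319,215) and a pink one (255,318; side 320,240). I expect the one in the stand, as it is the smaller non-red one. I'll check it in a close crop.

```bash
python3 - <<'E'
from h import *
import pickle
d=pickle.load(open("f0.pkl","rb"))
a=d["side"]["frame"][130:270,200:330];b=d["top"]["frame"][180:250,130:330]
a=cv2.resize(a,None,fx=4,fy=4,interpolation=cv2.INTER_CUBIC)
cv2.imwrite("pics/c1.png",a[:,:,::-1])
b=cv2.resize(b,None,fx=4,fy=4,interpolation=cv2.INTER_CUBIC);cv2.imwrite("pics/c2.png",b[:,:,::-1])
for n,u,z in(("stand",(255,222),0.06),("bowl",(215,228),.06),("dish",(303,212),.02),("pinky",(182,226),0.1),("white",(147,232),.15),("jar",(409,227),.07)):print(n,plane(d["top"],u,z).round(3))
E
```

```text
stand [0.486 0.239 0.06 ]
bowl [0.458 0.41  0.06 ]
dish [0.539 0.032 0.02 ]
pinky [0.459 0.542 0.1  ]
white [0.427 0.671 0.15 ]
jar [ 0.472 -0.415  0.07 ]
```

View pics/c1.png

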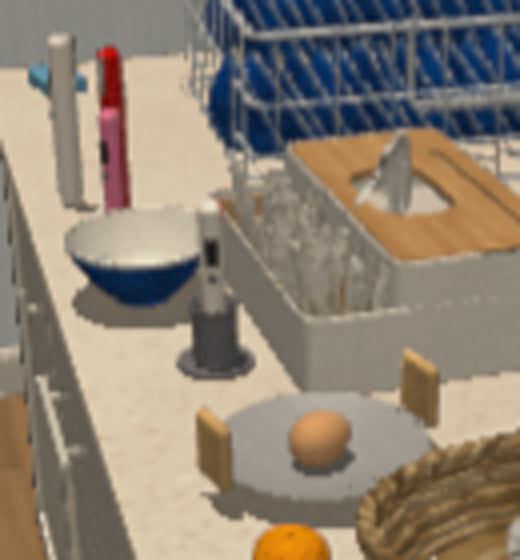

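View pics/c2.png

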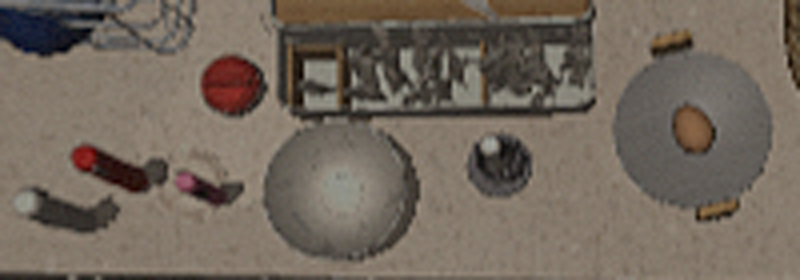

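The crops confirm it. The short white pen with a dark display stands in the grey stand, at side (252,181) and top (252,216). The taller white stick and the red and pink ones stand free, so they are the decoys. Next is a closer wrist view.

```bash
python3 - <<'E'
from h import *
import pickle
env.reach([0.40,0.17,0.33],[0,1,0,0])
d={n:eyes.grab_frame(n) for n in("wrist","top","side")}
pickle.dump(d,open("f1.pkl","wb"));save(d["wrist"],"w1",s=1.4)
f=d["wrist"];V=np.array(f["view"]);print(-V[:3,:3].T@V[:3,3],V[2,:3],monitor.sense()["clock"])
E
```

```text
[0.31857822 0.16982727 0.47362071] [ 0.31925955 -0.00112996 -0.94766664] 1.625
```

View pics/w1.png

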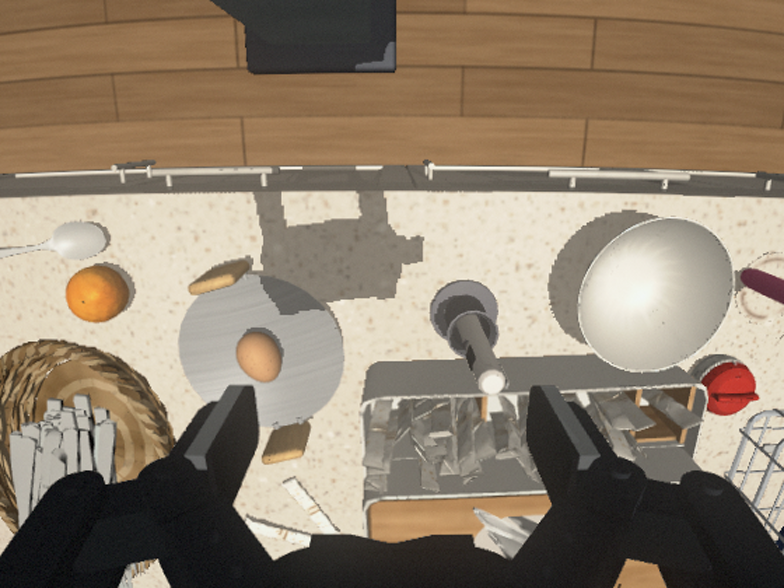

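The wrist view shows the pen top at (491,382), stand foot at (464,310), dish at (262,348), egg at (259,356), grips at (220,275) and (286,442), and bowl at (656,295). Display pixels are ×1.4.

```bash
cat > m.py <<'E'
from h import *
import pickle
d=pickle.load(open("f1.pkl","rb"))
def blobs(f,lo,hi,box,amin=15):
    h=cv2.cvtColor(f["frame"],cv2.COLOR_RGB2HSV);m=cv2.inRange(h,lo,hi)
    k=np.zeros_like(m);k[box[1]:box[3],box[0]:box[2]]=255;m&=k
    n,l,s,c=cv2.connectedComponentsWithStats(m)
    return [(int(s[i,4]),s[i,:4].tolist(),c[i].round(1)) for i in range(1,n) if s[i,4]>=amin],m
if __name__=="__main__":
    w,t,s=d["wrist"],d["top"],d["side"]
    for n,f,box in(("w",w,(125,180,250,335)),("t",t,(280,180,330,240)),("s",s,(240,210,315,260))):
        print(n,*blobs(f,(5,70,50),(25,255,255),box)[0],sep="\n  ")
    b,m=blobs(w,(0,0,215),(180,60,255),(335,260,365,285),4);print("pentop",b)
    for n,uv in(("pen",(491/1.4,382/1.4)),):print(n,plane(w,uv,.155))
    # dish circle by grey mask
    g=cv2.inRange(cv2.cvtColor(w["frame"],cv2.COLOR_RGB2HSV),(0,0,90),(180,25,200));g[:, :125]=0;g[:,250:]=0;g[:190]=0;g[310:]=0
    c=max(cv2.findContours(g,0,1)[0],key=cv2.contourArea);c=cv2.convexHull(c);P=np.array([plane(w,p[0],.026)[:2] for p in c])
    (x,y),r=cv2.minEnclosingCircle(P.astype(np.float32));print("dish",x,y,r)
    h=cv2.cvtColor(w["frame"],cv2.COLOR_RGB2HSV)
    print("px hsv grip/counter/bowl",h[198,157],h[320,200],h[330,180],h[210,470],h[150,280],h[220,331],h[237,338])
    c0=np.array([656,295])/1.4;print("bowl",plane(w,c0,.066),[plane(w,np.array(p)/1.4,.066).round(3)[:2].tolist() for p in((579,300),(732,268),(655,371),(660,218))])
    print("foot",[plane(w,np.array(p)/1.4,.005).round(4)[:2].tolist() for p in((430,309),(498,300),(464,279))])
E
python3 m.py
```

```text
w
  (534, [134, 186, 44, 25], array([156.1, 198.2]))
  (882, [169, 237, 32, 36], array([184.7, 254.4]))
  (705, [187, 301, 34, 31], array([204.2, 316.5]))
t
  (59, [326, 180, 4, 21], array([327.9, 188.4]))
  (31, [293, 187, 10, 5], array([297.7, 189.1]))
  (95, [298, 206, 10, 12], array([302.6, 211.9]))
  (33, [304, 230, 11, 5], array([308.9, 231.8]))
s
  (155, [300, 217, 10, 20], array([304.6, 226.4]))
  (157, [248, 231, 10, 22], array([253. , 241.6]))
  (176, [272, 233, 16, 14], array([279.4, 239.2]))
  (350, [289, 241, 26, 19], array([304., 252.]))
pentop [(213, [344, 265, 16, 20], array([351.6, 274.5])), (9, [361, 282, 4, 3], array([362.9, 282.8]))]
pen [0.49660625 0.24459923 0.155     ]
dish 0.5378077030181885 0.03356916084885597 0.08998312801122665
px hsv grip/counter/bowl [ 18 108 205] [ 18  90 110] [ 22  36 228] [ 21  17 238] [ 20  30 232] [19 27 76] [ 17  30 121]
bowl [0.4573629  0.41462818 0.066     ] [[0.462, 0.341], [0.431, 0.486], [0.536, 0.429], [0.386, 0.406]]
foot [[0.4937, 0.2094], [0.4837, 0.2804], [0.4608, 0.2436]]
```

```bash
python3 - <<'E'
from m import *
w,t,s=d["wrist"],d["top"],d["side"]
def T(n,**k):
    rs=[ray({"w":w,"t":t,"s":s}[a],p) for a,p in k.items()];P=tri(rs)
    print(n,P.round(4),[ (proj({"w":w,"t":t,"s":s}[a],P)-p).round(1).tolist() for a,p in k.items()]);return P
T("pentop",w=(350.7,272.9),t=(252,216.5),s=(252,180.7))
a=T("near",w=(156.1,198.2),t=(308.9,231.8),s=(253,241.6));b=T("far",w=(204.2,316.5),t=(297.7,189.1),s=(304.6,226.4))
print((a+b)/2,np.linalg.norm((a-b)[:2]),np.degrees(np.arctan2(*(b-a)[1::-1])))
T("egg",w=(184.7,254.4),t=(302.6,211.9),s=(279.4,239.2))
for n,f,p in(("near",t,(308.9,231.8)),("far",t,(297.7,189.1)),("near",w,(156.1,198.2)),("far",w,(204.2,316.5))):print(n,plane(f,p,.052).round(4))
o=[plane(w,p,.028) for p in((184.7,254.4),)];print("egg@.028",o)
c=np.hstack([cv2.resize(w["frame"][190:340,120:260],None,fx=4,fy=4),cv2.resize(w["frame"][190:290,300:365],None,fx=4,fy=4*1.5)])
cv2.imwrite("pics/c3.png",cv2.resize(w["frame"][185:290,295:375],None,fx=5,fy=5,interpolation=cv2.INTER_CUBIC)[:,:,::-1])
E
```

```text
pentop [0.4969 0.2451 0.155 ] [[0.5, 0.2], [0.2, -0.4], [-0.5, 0.1]]
near [0.4466 0.0074 0.049 ] [[0.6, 0.5], [0.1, 0.4], [0.3, -0.1]]
far [0.6319 0.057  0.0487] [[0.4, 0.9], [0.0, 0.7], [0.6, 0.0]]
[0.53923217 0.03218884 0.04881884] 0.19182857617635965 15.000601430303238
egg [0.5371 0.0327 0.0294] [[1.0, 0.1], [0.3, 0.1], [0.1, -0.1]]
near [0.4478 0.0082 0.052 ]
far [0.6342 0.0572 0.052 ]
near [0.445  0.0078 0.052 ]
far [0.6278 0.0574 0.052 ]
egg@.028 [array([0.5376027 , 0.03086008, 0.028     ])]
```

View pics/c3.png

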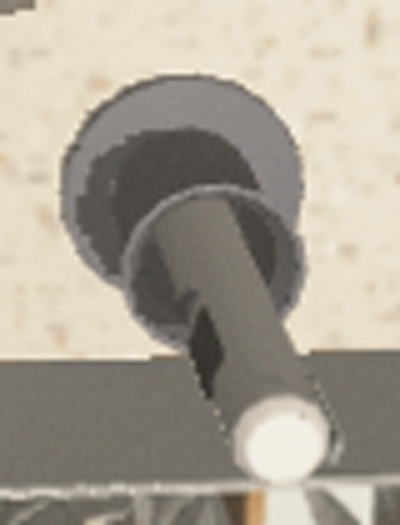

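The crop shows the mouth edges at x 125 and 303 with its top at y 185, the foot edges at x 60 and 303 with its top at y 75, and the pen top at (281,440).

```bash
python3 - <<'E'
from m import *
w=d["wrist"];q=lambda x,y,z:plane(w,(295+x/5,185+y/5),z)[:2].round(4)
print("mouth L R T",q(125,270,.062),q(303,270,.062),q(212,185,.062))
print("foot L T R",q(60,195,.006),q(185,74,.006),q(303,185,.006))
# predicted image of a vertical pen in centre hypothesis
for c in((.4925,.2445),(.4969,.245),(.49,.245)):
    print(c,[((proj(w,(c[0],c[1],z))-[295,185])*5).round(0).tolist() for z in(.156,.062,.03)])
for P in kinematics.ik([.4969,.2445,.104],[0,1,0,0]),kinematics.ik([.54,.032,.2],[0,1,0,0]):print(np.round(P,2))
E
```

```text
mouth L R T [0.498  0.2222] [0.4981 0.2693] [0.4742 0.2438]
foot L T R [0.4984 0.2093] [0.4613 0.2443] [0.4953 0.2809]
(0.4925, 0.2445) [[280.0, 424.0], [211.0, 251.0], [193.0, 206.0]]
(0.4969, 0.245) [[281.0, 443.0], [212.0, 266.0], [194.0, 221.0]]
(0.49, 0.245) [[284.0, 414.0], [213.0, 242.0], [195.0, 198.0]]
[ 0.25  0.5   1.57 -0.    1.07 -1.33]
[-0.16  0.37  1.5  -0.    1.27 -1.73]
```

```bash
python3 - <<'E'
from m import *
q=[0,1,0,0]
env.reach([.497,.245,.24],q)
print(env.movel([.497,.245,.104],0.12,guard=8))
env.close_gripper(40)
s=monitor.sense();print(s["clock"],s["finger_gap"],s["gripper_force"],s["contact_force"],s["position"])
env.movel([.497,.245,.225],0.10)
env.movel([.49,.16,.225],0.12)
f={n:eyes.grab_frame(n) for n in("side","wrist","top")};pickle.dump(f,open("f2.pkl","wb"))
s=monitor.sense();print(s["clock"],s["finger_gap"],s["contact_force"],s["position"])
a=cv2.resize(f["side"]["frame"][100:270,200:340],None,fx=3,fy=3);b=cv2.resize(f["wrist"]["frame"][:340,:],None,fx=.72,fy=1.5)
b=cv2.resize(f["wrist"]["frame"][170:420,180:400],None,fx=1.7,fy=1.7)
H=max(a.shape[0],b.shape[0]);p=lambda x:np.pad(x,((0,H-x.shape[0]),(0,0),(0,0)))
c=np.hstack([p(a),p(b)]);print(c.shape);cv2.imwrite("pics/c4.png",c[:,:,::-1])
E
```

```text
False
4.1667 0.24631439432075453 39.205223210155964 [-0.57694672  0.57321892  0.97134496] [0.49709596 0.24509632 0.10414749]
6.5333 0.2471997073124495 [ 0.14325965 -0.20172249 -0.37234513] [0.48995949 0.16054661 0.2249067 ]
(510, 794, 3)
```

View pics/c4.png

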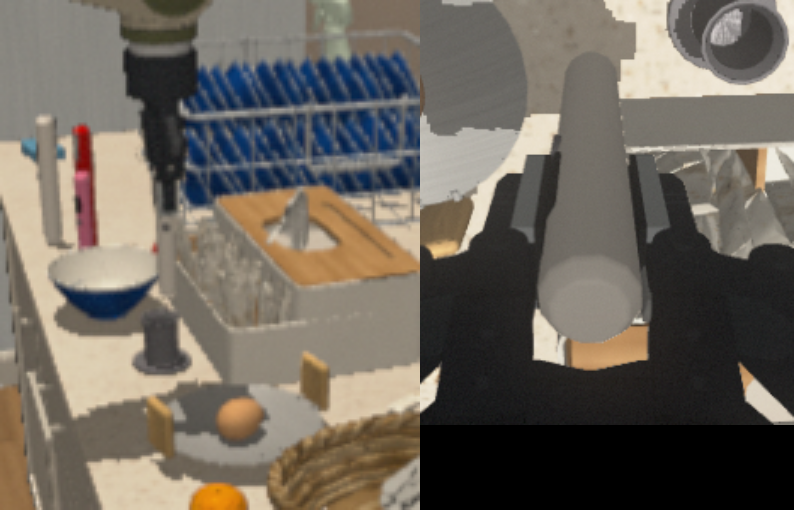

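The pen hangs straight down in the fingers. Its lower end is at side crop (167,296), which is pixel (255.7,198.7). I'll check that numerically, then aim.

```bash
python3 - <<'E'
from m import *
f=pickle.load(open("f2.pkl","rb"))
L=np.array([.49,.1605,.127])
print("side",proj(f["side"],L),"wrist front edge",(proj(f["wrist"],L-[.011,0,0])-[180,170])*1.7+[420,0],"top",(proj(f["wrist"],L+[0,0,.15])-[180,170])*1.7+[420,0])
env.movel([.5375,.032,.225],0.12)
env.movel([.5375,.032,.197],0.06)
env.hold(.6)
f={n:eyes.grab_frame(n) for n in("side","wrist")};pickle.dump(f,open("f3.pkl","wb"))
s=monitor.sense();print(s["clock"],s["position"],s["contact_force"])
a=cv2.resize(f["side"]["frame"][130:270,230:350],None,fx=3,fy=3);b=cv2.resize(f["wrist"]["frame"][150:400,170:410],None,fx=1.68,fy=1.68)
c=np.hstack([a,b]);print(c.shape);cv2.imwrite("pics/c5.png",c[:,:,::-1])
L=np.array([.5375,.032,.1])
print("lens",(proj(f["side"],L)-[230,130])*3,"egg",(proj(f["side"],[.5371,.0327,.0294])-[230,130])*3)
E
```

```text
side [255.18134797 197.56740429] wrist front edge [591.76916169  42.69316682] top [593.49838412 308.22056096]
9.1417 [0.53749108 0.03200234 0.19700566] [-0.69500308 -0.07736257 -0.51533551]
(420, 763, 3)
lens [148.4184077  268.04823855] egg [148.43381863 327.26580408]
```

View pics/c5.png

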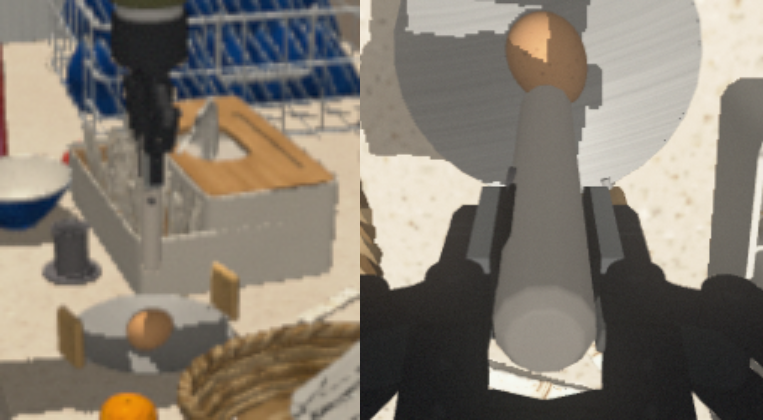

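```bash
python3 - <<'E'
from m import *
f=pickle.load(open("f3.pkl","rb"));w,s=f["wrist"],f["side"]
for dx in(0,.004,.006):
  L=np.array([.5375+dx,.032,.1]);print(dx,"front edge",(proj(w,L-[.011,0,0])-[170,150])*1.68+[343+17,0])
print("egg",(proj(w,[.5371,.0327,.0294])-[170,150])*1.68+[360,0])
# side pen edges by rows
for z in(.11,.125,.14,.15):
  u,v=proj(s,[.5375,.032,z]);r=s["frame"][int(round(v)),int(u)-9:int(u)+10].mean(1);print(z,u.round(1),int(u)-9,r.astype(int).tolist())
E
```

```text
0 front edge [546.63494692  76.37162782]
0.004 front edge [546.62690744  85.10763792]
0.006 front edge [546.62288371  89.44322287]
egg [547.56291604  59.22295924]
0.11 279.4 270 [107, 107, 108, 105, 108, 111, 116, 117, 127, 132, 134, 129, 124, 116, 133, 133, 133, 135, 134]
0.125 279.4 270 [107, 108, 108, 108, 108, 113, 118, 118, 128, 132, 134, 131, 122, 116, 135, 137, 134, 135, 136]
0.14 279.4 270 [106, 106, 108, 113, 131, 144, 135, 120, 126, 133, 134, 130, 122, 114, 123, 118, 140, 152, 148]
0.15 279.3 270 [108, 131, 153, 135, 114, 119, 121, 119, 127, 134, 135, 130, 126, 113, 116, 98, 114, 122, 117]
```

```bash
python3 - <<'E'
from m import *
env.movel([.5352,.0322,.197],0.03)
env.hold(3.0)
print(monitor.sense()["clock"])
env.movel([.5352,.0322,.23],0.08)
env.movel([.4955,.245,.23],0.13)
env.hold(.2)
env.movel([.4955,.245,.15],0.10,guard=6)
g=env.movel([.4965,.245,.1055],0.05,guard=5);s=monitor.sense();print(g,s["clock"],s["position"],s["contact_force"])
f={n:eyes.grab_frame(n) for n in("side","wrist")};pickle.dump(f,open("f4.pkl","wb"))
E
```

```text
12.3917
False 16.9583 [0.49669184 0.2450549  0.10582768] [ 0.29531051 -0.20259042 -0.1114504 ]
```

```bash
cat >> h.py <<'E'
Q0=R.from_quat([0,1,0,0])
def qy(deg):  # tool down, tool y at heading deg
    return (R.from_euler('z',deg-90,degrees=True)*Q0).as_quat()
E
python3 - <<'E'
from m import *
print(env.movel([.4967,.245,.1035],0.02,guard=3),monitor.sense()["position"][2])
env.release();env.hold(.2)
env.movel([.4967,.245,.24],0.12)
f={n:eyes.grab_frame(n) for n in("side","wrist")};pickle.dump(f,open("f5.pkl","wb"))
print(monitor.sense()["clock"])
c=np.hstack([cv2.resize(f["side"]["frame"][130:270,200:330],None,fx=3,fy=3),cv2.resize(f["wrist"]["frame"],(560,420))[:,150:560]]);cv2.imwrite("pics/c6.png",c[:,:,::-1])
for off in(0,180):
  for k,(x,y,z,h) in enumerate([(.4462,.0079,.2,15),(.4462,.0079,.037,15),(.4462,.0079,.257,15),(.51,-.064,.257,96)]):
    j=kinematics.ik([x,y,z],qy(h+off));print(off,k,None if j is None else np.round(j,2))
E
```

```text
False 0.1041362092828057
19.5417
0 0 [-0.25  0.17  1.77 -0.    1.2  -0.51]
0 1 [-0.25  0.42  1.94 -0.    0.78 -0.51]
0 2 [-0.25  0.12  1.67 -0.    1.35 -0.51]
0 3 [-0.35  0.27  1.49 -0.    1.38 -2.03]
180 0 [-0.25  0.17  1.77 -0.    1.2   2.63]
180 1 [-0.25  0.42  1.94 -0.    0.78  2.63]
180 2 [-0.25  0.12  1.67 -0.    1.35  2.63]
180 3 [-0.35  0.27  1.49 -0.    1.38  1.11]
```

View pics/c6.png

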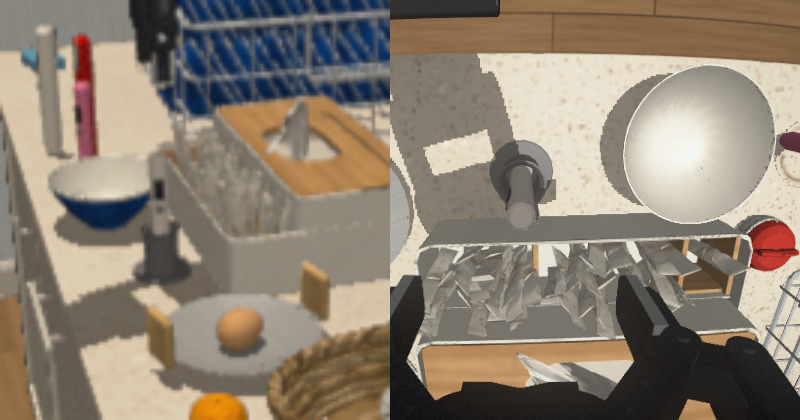

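The pen stands upright in the stand again, with its top at side crop (157,155), so that step is done. Next is the dish.

```bash
python3 - <<'E'
from m import *
env.reach([.4462,.0079,.20],qy(15))
f={n:eyes.grab_frame(n) for n in("side","wrist")};pickle.dump(f,open("f6.pkl","wb"))
w,s=f["wrist"],f["side"]
for n,g in(("w",w),("s",s)):print(n,*blobs(g,(5,70,50),(25,255,255),(0,0,560,420),60)[0],sep="\n  ")
for n,P in(("near",(.4466,.0074,.049)),("far",(.6319,.057,.049)),("egg",(.537,.0327,.0294))):print(n,proj(w,P).round(1),proj(s,P).round(1))
save(w,"w6")
# bowl from f5 wrist
g=pickle.load(open("f5.pkl","rb"))["wrist"]
P=np.array([plane(g,(x-240,y),.066)[:2] for x,y in((624,148),(776,130),(690,222),(713,66),(650,92),(755,190))])
A=np.c_[2*P,np.ones(6)];c=np.linalg.lstsq(A,(P**2).sum(1),rcond=None)[0];print("bowl",c[:2],np.sqrt(c[2]+c[:2]@c[:2]),monitor.sense()["clock"])
E
```

```text
w
  (39148, [0, 0, 243, 397], array([111. , 202.6]))
  (793, [270, 161, 14, 62], array([276.8, 192. ]))
  (1970, [461, 162, 46, 61], array([483.8, 191.4]))
  (2074, [348, 164, 59, 45], array([376.2, 185.5]))
  (2341, [239, 283, 53, 55], array([265.2, 310. ]))
  (4998, [286, 302, 103, 95], array([337.9, 348.2]))
  (1539, [425, 303, 101, 45], array([467.6, 325.6]))
  (568, [84, 399, 38, 21], array([102.7, 410.8]))
s
  (354, [0, 10, 85, 56], array([28.2, 52. ]))
  (1134, [275, 162, 67, 34], array([307.3, 179.1]))
  (155, [300, 217, 10, 20], array([304.6, 226.4]))
  (12265, [120, 228, 127, 192], array([192.1, 327.1]))
  (147, [249, 232, 10, 21], array([253. , 242.2]))
  (175, [272, 233, 16, 14], array([279.3, 239.2]))
  (3338, [289, 237, 120, 61], array([337.5, 270.1]))
  (1744, [418, 240, 81, 47], array([457.2, 265.6]))
  (10302, [0, 247, 89, 173], array([ 32.7, 344.6]))
  (377, [262, 260, 21, 22], array([272.2, 270.7]))
  (2311, [481, 277, 79, 53], array([517.9, 304.4]))
  (3135, [347, 298, 111, 63], array([399.5, 332.4]))
  (225, [299, 336, 24, 22], array([310.4, 345.3]))
  (560, [411, 401, 54, 19], array([430.7, 412.9]))
near [278.5 191.2] [253.3 241.5]
far [484.9 192.4] [305.2 226.3]
egg [376.6 185. ] [279.4 239.1]
bowl [0.46045401 0.41729272] 0.07536485432138829 20.6083
```

View pics/w6.png

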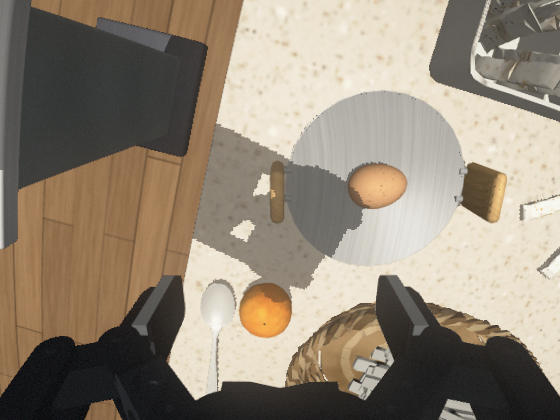

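Top-down on the near grip: it is edge-on at (277,192), with the far grip at (484,191) and the egg at (376,186). The yaw of 15° fits, and the egg is clear of the inner finger.

```bash
python3 - <<'E'
from m import *
q=qy(15)
env.movel([.4456,.0078,.10],0.12,frame=q)
print(env.movel([.4456,.0078,.037],0.06,guard=8))
s=monitor.sense();F0=s["contact_force"]
env.close_gripper(80);s=monitor.sense();print(s["clock"],s["finger_gap"],s["gripper_force"],s["contact_force"],s["position"])
env.movel([.4456,.0078,.067],0.03)
env.hold(.3);s=monitor.sense();print(s["clock"],s["contact_force"],s["ft_torque"])
f={n:eyes.grab_frame(n) for n in("side","wrist")};pickle.dump(f,open("f7.pkl","wb"))
w,s=f["wrist"],f["side"]
for n,g,b in(("w",w,(250,100,560,260)),("s",s,(240,195,315,256))):print(n,*blobs(g,(5,70,50),(25,255,255),b,40)[0],sep="\n  ")
dz=np.array([0,0,.03])
for n,P in(("near",(.4466,.0074,.049)),("far",(.6319,.057,.049)),("egg",(.537,.0327,.0294))):print(n,proj(w,P+dz).round(1),proj(s,P+dz).round(1))
c=np.hstack([cv2.resize(s["frame"][150:290,210:350],None,fx=3,fy=3),w["frame"][:,180:]]);c=c[:,:800];cv2.imwrite("pics/c7.png",c[:,:,::-1])
E
```

```text
False
23.4583 0.12947015172363724 77.89370656013489 [-1.81884068  0.54919976  3.95508948] [0.44555977 0.00781903 0.03714525]
24.9083 [ 0.19657808  0.11709775 -2.49682826] [-0.08211407  0.31494856  0.02767761]
w
  (950, [266, 221, 29, 39], array([279.6, 241.8]))
  (3058, [411, 225, 113, 35], array([466.7, 244.6]))
s
  (146, [301, 209, 10, 20], array([305.1, 218.4]))
  (94, [249, 225, 10, 20], array([254.6, 235. ]))
  (182, [272, 224, 16, 15], array([279.6, 230.8]))
  (253, [290, 241, 25, 15], array([304.8, 249.6]))
near [280.2 289.2] [252.9 232.9]
far [649.3 277.8] [305.4 218.1]
egg [463.6 264.6] [279.4 230.8]
```

View pics/c7.png

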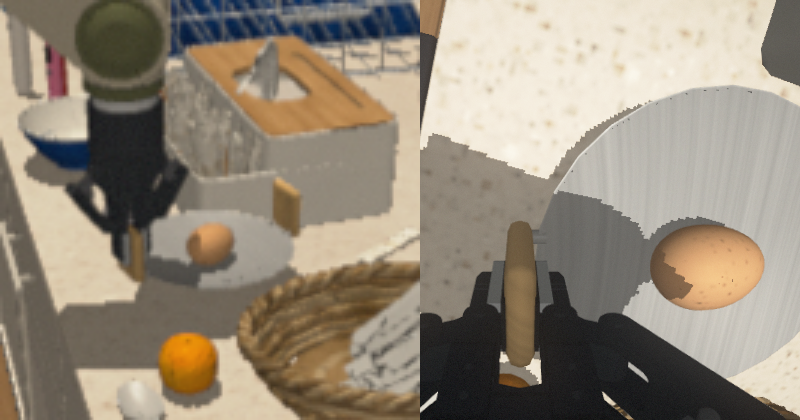

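The far grip is at side (305.1,218.4) against a predicted (305.4,218.1), so the dish is level and the egg is centred. Next I lift high, then turn.

```bash
cat > v.py <<'E'
from m import *
def check(phi,z,tag):
    f={n:eyes.grab_frame(n) for n in("side","wrist","top")};pickle.dump(f,open(tag+".pkl","wb"))
    s=monitor.sense();p=np.array(s["position"]);c=p[:2]+.095*np.array([np.cos(phi),np.sin(phi)])
    fr=p[:2]+.19*np.array([np.cos(phi),np.sin(phi)]);h=p[2]-.037
    print(s["clock"],p.round(4),np.degrees(R.from_quat(s["ee_rot"]).as_euler('zyx')).round(2),s["finger_gap"],s["contact_force"][2])
    for n in f:
        e,fp=proj(f[n],np.r_[c,h+.0294]),proj(f[n],np.r_[fr,h+.049])
        print(n,"egg",e.round(1),"free",fp.round(1))
        for q in(e,fp):
            x,y=np.clip(q,25,390).astype(int) if 0 else q.astype(int);k=32 if n=="wrist" else 13
            print("   ",[(b[0],b[2].tolist()) for b in blobs(f[n],(5,70,40),(25,255,255),(max(x-k,0),max(y-k,0),x+k,y+k),15)[0]])
    return f
E
python3 - <<'E'
from v import *
env.movel([.4456,.0078,.257],0.07)
env.hold(.3);check(np.radians(15),0,"f8")
phi=np.degrees(np.arctan2(.4165-.032,.4605-.535));r=np.radians(phi)
env.movel([.535-.095*np.cos(r),.032-.095*np.sin(r),.257],0.03,frame=qy(phi))
env.hold(.5);print(phi)
f=check(r,0,"f9")
a=cv2.resize(f["side"]["frame"][90:290,170:390],(440,400));b=cv2.resize(f["top"]["frame"][170:270,180:350],(510,300))[:,:350]
c=np.hstack([a,np.pad(b,((0,100),(0,0),(0,0)))]);cv2.imwrite("pics/c8.png",c[:,:,::-1])
E
```

```text
28.325 [0.4456 0.0078 0.257 ] [-105.   -0. -180.] 0.1228692451220101 -4.148536980170799
side egg [279.  174.1] free [305.7 162.3]
    [(26, [284.3, 164.8]), (199, [278.9, 174.0])]
    [(229, [308.2, 164.4]), (25, [294.7, 164.4])]
wrist egg [463.9 265.2] free [646.2 276.8]
    [(4096, [462.5, 264.5])]
    []
top egg [306.3 202.6] free [300.2 177.9]
    [(24, [303.2, 198.3])]
    [(54, [299.3, 177.2])]
100.96564550409711
33.3833 [ 0.5531 -0.0613  0.257 ] [ 1.6904e+02 -1.0000e-02 -1.8000e+02] 0.13094625109105007 -3.636978918368205
side egg [278.2 174.2] free [264.5 159.2]
    [(45, [267.9, 163.7]), (29, [282.6, 164.9]), (261, [281.2, 175.5])]
    [(218, [264.8, 159.2]), (17, [274.3, 169.7])]
wrist egg [467.1 265.7] free [648.7 277.3]
    [(4096, [466.5, 264.5])]
    []
top egg [306.4 203.2] free [282.  206.6]
    [(125, [306.7, 203.1])]
    [(39, [282.1, 206.0])]
```

View pics/c8.png

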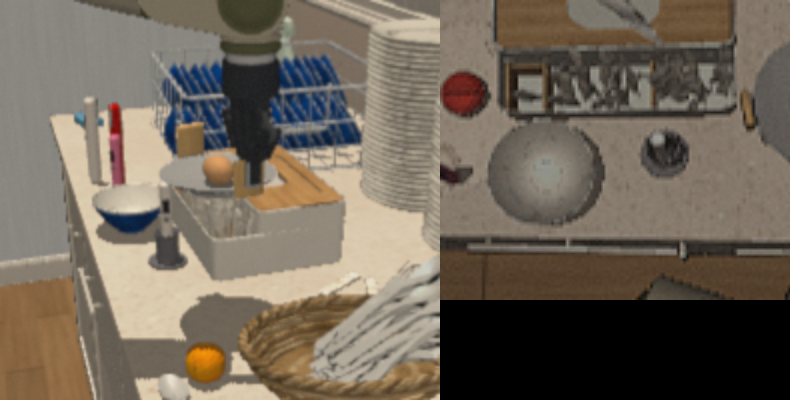

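The dish is level, the egg is centred (top 306.7,203.1 against a predicted 306.4,203.2), the free grip is where predicted and points at the bowl, and the pen is in its stand. I'm handing in.

```bash
python3 -c "
from h import *
print(job.hand_in())"
```

```text
the job is handed in; nothing more can be done
None
```

I handed the job in at about 33 s on the robot clock. I aimed the thermometer at the egg for about 3 s and put it back upright in its stand. The dish is held up level, its underside about 22 cm above the worktop, with the egg in the middle and the free grip pointing at the bowl; hand-in returned no verdict.

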